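# Set the mix and hold the dosing lever at its third stop

### The arm

A 6-joint arm with a two-finger parallel gripper is mounted at the origin on the work surface. World frame = base frame: x ahead of the robot, y to its left, z up, the work surface at z = 0. Lengths are in m, angles in degrees, forces in N, time in s.
With the tool pointing down it reaches from about 0.375 to 0.925 m from the base axis. Payload 5.7 kg.
Tool frame: the origin (TCP) lies at the very end of the fingers, on their centre line; the grasp point (between the pads) lies manip.pinch_z behind it (manip.pinch_z is the distance from the TCP to the grasp point, in m); z points along the fingers, y is the direction in which the jaws open and shut (so a half turn about z gives the same grasp; the last joint's range is limited). The gripper opens to 85 mm and grips with 20 to 120 N. Pads are 22 mm wide; open, the fingers measure 114 mm over their backs; the gripper's body (76 mm by 85 mm) begins 54 mm behind the grasp point. The pads swing forward as they close: fully open they stand 13 mm farther back than shut.
Start: joints at [-72.485, 20.558, 86.54, -0, 72.909, -6.595], TCP at [0.245, -0.548, 0.231] pointing down, gripper open.
Joint ranges: [-170.27, 170.27], [-57.76, 135], [12.27, 136.19], [-55.21, 235.2], [11.17, 155.16], [-170.74, 170.74]. Speed limits (degrees/s): [136.94, 136.94, 180, 180, 180, 180].

### API

Orientations are given as [roll, pitch, yaw] about the fixed x, y, z axes, in that order (R = Rz(yaw) Ry(pitch) Rx(roll)).
In Python, from plant import manip gives the robot as it stands.
- The arm moves only by the tool servo_tool, never from a script. Its argument "targets" is a list of rows, each an object with "slide": the shift along the tool's x, y, z in cm, a list of three; "spin": the turn about the tool's z in degrees. In form: [{"slide": [dx, dy, dz], "spin": spin}, ...]. A call has 1 to 20 rows; each row is the pose to reach, as a shift and turn from the pose commanded when the call began, along the tool's axes at that moment; what a row does not reach only later rows make up. A row lasts 1/8 s, in which the tool goes at most 62.5 mm and 10.7 degrees, less where a joint would pass 70% of its speed; a pose out of reach is approached as far as the arm can. A call with a gripper value outside its range is refused whole. "fingers" is the opening in per cent of the stroke, from 0 (shut) to 100 (fully open), set as the call begins (left out, the last holds). The fingers move at their own pace and stop on an object; the grip force is fixed at half the most. Time passes only in rows, so rows that repeat a pose let the fingers close. It gives the time, the measured TCP pose, the force and the opening at its end, in the units of the state.
- manip.get_state(): the state, without advancing time (a new reading comes with each control period).
- manip.get_image(name): name is "scene" or "top" or "wrist"; returns a dict with "image" (480x640x3 uint8, red, green, blue), "fx", "fy", "cx", "cy" (pixels), "pose" (4x4, takes a point from camera to world coordinates); the wrist camera has in their place "tool_from_camera" (4x4, takes a point from camera to tool coordinates, whose origin is the TCP and whose axes are the flange's). Camera axes: x right, y up, looking along -z (the intrinsics and any distortion apply to the point x, -y, -z); pixel columns grow to the right and rows downward; lengths in m; the calibration is good to about 2 mm. A picture is of the moment at which its call begins: read the wrist's pose just before it. There is no depth.
- manip.close_job(): hands the job in, once; it reports no verdict.
The state is a dict: "t": time; "joint_pos": joint angles; "qd": joint speeds; "tau": joint torques, N m; "tcp_pos": TCP position; "eef_rot": TCP orientation; "force": force on the tool from outside, world axes, zero at the start; "moment": the same for the moment, N m; "gripper_width": opening from 0.0 (shut) to 1.0 (fully open).
Only numpy, scipy, OpenCV 4.12 (cv2) and the standard library are available. Lean on these libraries where they do the work, as an engineer would, in place of code of your own. Each camera call takes 0.05 s, during which the arm holds its last target. There are 200 camera calls.

### The job

On the disinfectant dosing station, turn the selector knob on top clockwise until its pointer is at the stop marked by the one large stud. Then press the spring-return lever at its side down past its first two clicks to the third stop, keep it pressed there, and finish while still holding it down, because it springs back if let go. Leave the bottle, the carton and the tape roll standing where they are.

Things in the scene. Friction and masses are not known exactly. Their poses are not given: they have to be found in the camera images.
- station: White dosing station fixed to the bench: housing 180 (its x) x 220 (its y) x 120 mm high with a flat metal top; a concentrate jar (72 mm diameter, 113 mm high) stands against its +y side and a low drip tray (12 mm high) lies before its -x face. Origin: centre of the housing's underside on the bench; z up, -x is the front (towards the robot), the lever sticks out of its -y side.
- selector (a joint): Selector knob on the housing's top, rad. It turns about the vertical and the value grows clockwise seen from above, through the four stops 0 (off, where it starts), 0.45, 0.90 and 1.35. Each stop is a spring detent that draws the knob in; turning between them takes under 0.1 N m. Range -0.06 to 1.41.
- selector_grip (a point): On the selector's axis, 28 mm above the underside of the knob's round skirt, 152 mm above the bench: a good height to grip. The grip is an upright bar 14 mm thick, 46 mm long and 34 mm high, its top 12 mm above this point, on a skirt 48 mm in diameter and 10 mm high. The bar lies along the line from this point to selector_pointer; a small nose and a white line on the bar show the pointer end.
- selector_pointer (a point): The point 62 mm from the selector's axis towards which the knob points, 4 mm above the housing's top; it turns with the knob and comes over a stop's mark when the knob is at that stop.
- stud: The large round black stud, 22 mm in diameter and 6 mm high, on the housing's top, 62 mm from the selector's axis; origin: centre of its underside. It marks the wanted stop (0.45, 0.90 or 1.35; it varies). The other stops, and off, have small pips 7 mm in diameter and 2 mm high.
- lever (a joint): Spring-return lever, rad: 0 at rest, where it slopes up at 0.45 rad above level, growing as it is pressed down (level at 0.45, sloping down 0.45 rad at 0.90). Clicks at 0.30 and 0.60, third stop at 0.90, hard end at 0.97. The spring always returns it to 0 when let go. Pressing the pad takes about 5 N at first, up to about 13 N past the clicks, about 8 to 10 N to hold at the third stop.
- lever_pad (a point): Centre of the upper face of the flat black press pad at the lever's end. The pad is 50 mm (along the station's x) by 44 mm by 12 mm thick; at rest this point is 141 mm above the bench, at the third stop 50 mm. It moves on an arc about lever_pivot in the station's y-z plane.
- lever_pivot (a point): Lever's pivot, 125 mm to the station's -y from its origin and 90 mm above the bench; the axis is the station's x. The pad's middle is 105 mm from it, lever_pad 6 mm above that across the lever. The lever is a bar 14 mm wide.
- bottle: Bystander: closed white bottle with a red cap, 68 mm diameter, 200 mm high, standing loose to the left of the station (+y); origin: centre of its underside.
- carton: Bystander: loose closed cardboard carton 80 x 200 x 85 mm behind the station; origin: centre of its underside.
- tape: Bystander: roll of yellow tape lying flat, 100 mm diameter, 48 mm high, loose to the right (-y) of the lever; origin: centre of its underside.

How it is judged (in metres and radians):
On the way, in this order (a step that is already met when the one before it is completed fails the run):
1. the selector points at the large stud (horizontal distance between selector_pointer and stud below 0.009 m and value of joint lever below 0.2 rad), for 0.2 s.
2. the lever is pressed down to its third stop, with the selector still at the stud (horizontal distance between selector_pointer and stud below 0.009 m and value of joint lever above 0.83 rad and contact force between any of the fingers, the arm and lever above 2 N), for 0.3 s.
At the end, for the whole second after the job is handed in: The selector's pointer is within 9 mm of the large stud's centre (about 0.15 rad of its stop), and the lever is steady at its third stop (joint above 0.83 rad), kept there by the robot pressing on it with more than 2 N (all of step 2 and velocity of joint lever between -0.1 and 0.1 rad/s); the arm keeps its last pose, push and grip.
It fails at once if the bottle is moved more than 30 mm or tipped (distance of bottle from where it was at the start of the episode above 0.03 m or angle between bottle's own z axis and vertical above 0.3 rad).
It fails at once if the carton is moved more than 30 mm or tipped (distance of carton from where it was at the start of the episode above 0.03 m or angle between carton's own z axis and vertical above 0.3 rad).
It fails at once if the tape roll is moved more than 30 mm or tipped (distance of tape from where it was at the start of the episode above 0.03 m or angle between tape's own z axis and vertical above 0.3 rad).
It also fails if it takes over 48 s, if anything falls off the work surface, if the arm or the gripper's body presses on something with over 40 N, if the wrist force passes 120 N, or if a joint passes its speed limit or range.

## Working session

There is one attempt and no reset: what is moved stays moved. The work goes in short steps, Python scripts to look and compute and a tool call to move; the robot and the scene stay as the last step left them, time stands still between calls to the robot, and variables do not carry over. Pictures are saved under pics/ and viewed, about 8 in all and at most 12, crops included, and the job is handed in when it is done.

Besides the shell and the picture viewer there is one more tool, called after "Request:" as name(argument=value, ...) on one line, values as JSON. servo_tool: Moves the arm, as the interface text tells. Its arguments: {"type":"object","properties":{"targets":{"type":"array"},"fingers":{"type":"number"}},"required":["targets"]}

```bash
mkdir -p pics; ls; cat > h.py <<'E'
import numpy as np, cv2
from plant import manip
def snap(n,f):
    s=manip.get_state(); d=manip.get_image(n)
    cv2.imwrite(f'pics/{f}.png',d['image'][:,:,::-1]); 
    np.savez(f'pics/{f}.npz',**{k:np.array(v) for k,v in d.items()},tcp=s['tcp_pos'],rot=s['eef_rot']); return s,d
def ray(f,u,v,z):
    d=np.load(f'pics/{f}.npz'); P=d['pose']
    r=P[:3,:3]@np.array([(u-d['cx'])/d['fx'],-(v-d['cy'])/d['fy'],-1]); o=P[:3,3]
    return o+r*(z-o[2])/r[2]
def proj(f,p):
    d=np.load(f'pics/{f}.npz'); P=d['pose']; q=P[:3,:3].T@(np.array(p)-P[:3,3])
    return d['cx']+d['fx']*q[0]/-q[2], d['cy']-d['fy']*q[1]/-q[2]
E
python3 - <<'E'
from h import *
s,d=snap('top','top1'); print(s); print({k:v for k,v in d.items() if k!='image'}); print(manip.pinch_z)
s,d=snap('scene','scene1'); print({k:v for k,v in d.items() if k!='image'})
E
```

```text
pics
{'t': 0.0, 'joint_pos': array([-7.24837932e+01,  2.05971910e+01,  8.66002619e+01, -9.82847993e-04,
        7.29059300e+01, -6.59453220e+00]), 'qd': array([ 0.04264143,  0.04260644, -0.01352033,  0.00292951,  0.03765408,
       -0.00377736]), 'tau': array([ 8.42865302e-04, -5.27620304e+01, -2.78613353e+01, -2.80868210e-05,
        1.30099701e-02,  1.71182774e-05]), 'tcp_pos': array([ 0.24488539, -0.54700994,  0.23045283]), 'eef_rot': array([-1.79897193e+02, -1.09400342e-02,  2.41110189e+01]), 'force': array([-0.75672723, -0.33840028, -0.54099166]), 'moment': array([ 0.00059248, -0.03184594, -0.00350401]), 'gripper_width': 1.0004567949299787}
{'fx': 505.4153596351681, 'fy': 505.4153596351681, 'cx': 319.92611314118705, 'cy': 229.70185772191272, 'pose': array([[ 5.07386498e-03,  9.77585723e-01, -2.10476626e-01,
         3.06879036e-01],
       [-9.99986592e-01,  5.17817654e-03, -5.55192100e-05,
         3.95267910e-02],
       [ 1.03561034e-03,  2.10474086e-01,  9.77598888e-01,
         1.59676329e+00],
       [ 0.00000000e+00,  0.00000000e+00,  0.00000000e+00,
         1.00000000e+00]])}
0.0187
{'fx': 535.2711975118025, 'fy': 535.2711975118025, 'cx': 316.8200647414807, 'cy': 240.21387734675503, 'pose': array([[ 0.24555765, -0.83846183,  0.48650097,  1.2333969 ],
       [ 0.96925965,  0.20439383, -0.13696314, -0.16071887],
       [ 0.01540057,  0.50517811,  0.86287769,  1.16871261],
       [ 0.        ,  0.        ,  0.        ,  1.        ]])}
```

View pics/top1.png

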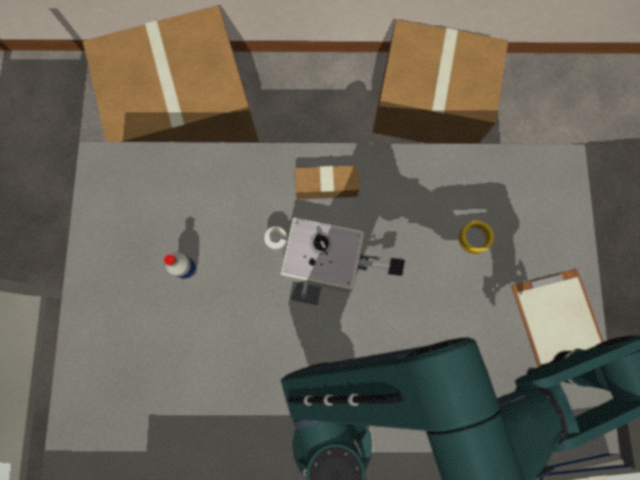

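View pics/scene1.png

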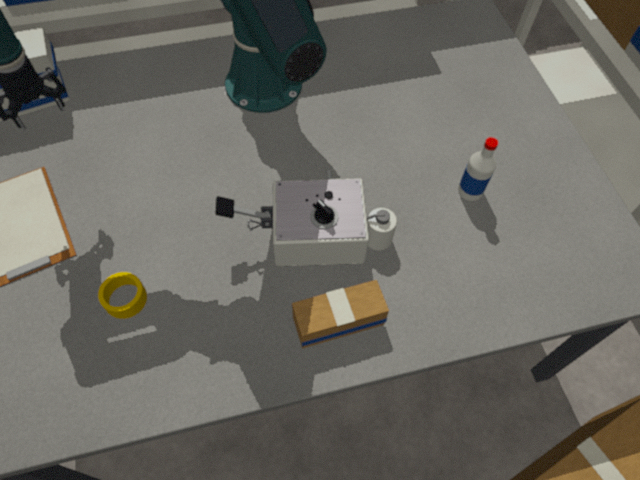

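The top view shows the station near (322,253), the knob near (320,242), the stud near (312,262) and the lever pad near (397,267). In the scene view the knob is near (323,212). I'll enlarge both.

```bash
python3 - <<'E'
import cv2
a=cv2.imread('pics/top1.png')[205:310,262:412]; b=cv2.imread('pics/scene1.png')[165:265,205:405]
cv2.imwrite('pics/top1c.png',cv2.resize(a,(750,525),interpolation=cv2.INTER_CUBIC))
cv2.imwrite('pics/scene1c.png',cv2.resize(b,(800,400),interpolation=cv2.INTER_CUBIC))
E
```

```text
(no output)
```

View pics/top1c.png

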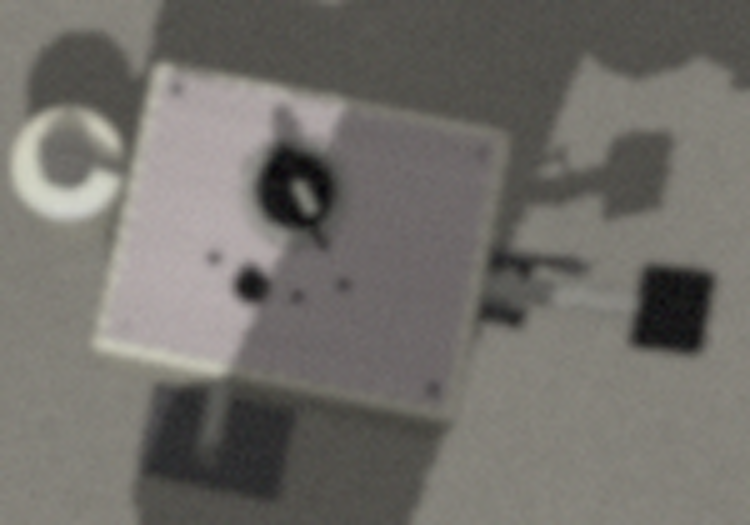

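View pics/scene1c.png

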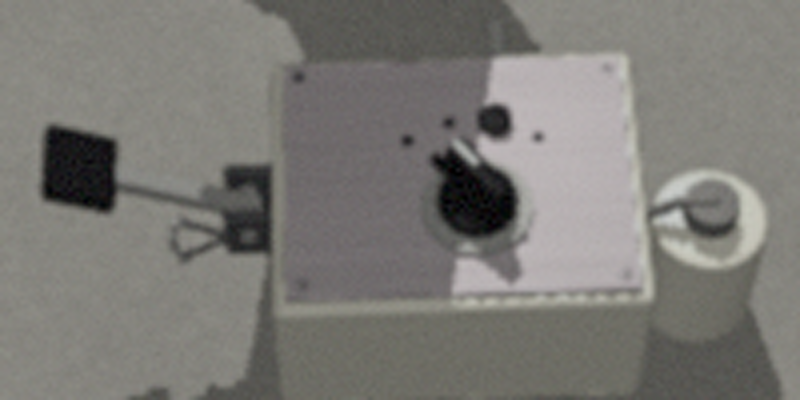

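The crops show the stops as pips at (344,285) for off and (297,296), the large stud at (251,284), and a pip at (213,257). The stud is therefore the 0.90 stop. The pad is at (672,308), and the housing's top corners are (155,65), (508,130), (448,420) and (95,348).

```bash
python3 - <<'E'
from h import *
from scipy.optimize import least_squares
P=lambda c,z:ray('top1',(c[0]+.5)/5-.5+262,(c[1]+.5)/5-.5+205,z)[:2]
S=lambda c,z:ray('scene1',(c[0]+.5)/4-.5+205,(c[1]+.5)/4-.5+165,z)[:2]
mk=[(344,285),(297,296),(251,284),(213,257)]; ms=[(407,140),(449,122),(494,121),(538,136)]
zs=[.122,.122,.126,.122]; w=-np.array([0,.45,.9,1.35])
for F,m in ((P,mk),(S,ms)):
    A=np.array([F(c,z) for c,z in zip(m,zs)])
    f=lambda q:(A-q[:2]-.062*np.c_[np.cos(q[2]+w),np.sin(q[2]+w)]).ravel()
    r=least_squares(f,[A[0][0]+.06,A[0][1],np.pi]); print('axis',r.x[:2],np.degrees(r.x[2]),'res mm',(r.fun*1000).round(1)); print('stud',A[2])
C=np.array([P(c,.12) for c in [(155,65),(508,130),(448,420),(95,348)]])
D=np.array([S(c,.12) for c in [(648,290),(280,300),(278,68),(628,55)]])
for c in(C,D):
  e=c[1]-c[0]; print('corners',c,c.mean(0),np.linalg.norm(np.diff(c,axis=0),axis=1), 'yaw',np.degrees(np.arctan2(*(c[0]+c[1]-c[2]-c[3])[::-1])), np.degrees(np.arctan2(*-e[::-1]))-90)
print('pad',P((672,308),.141),S((79,168),.141))
for (c,y) in((C.mean(0),None),):
  for yaw in (-9,-10,-11,-12,-13):
    t=np.radians(yaw); R=np.array([[np.cos(t),-np.sin(t)],[np.sin(t),np.cos(t)]]); print(yaw,c+R@[0,-.125-.105*np.cos(.45)+.006*0-.006*-np.sin(.45)])
E
```

```text
axis [0.58402135 0.03685057] 206.62976905006914 res mm [-0.1 -0.8 -0.2 -0.   0.4  0.  -0.   0.8]
stud [0.52817845 0.06299307]
axis [0.58507306 0.03641715] 206.52513408653877 res mm [-0.3  0.  -0.5  0.5  1.9 -1.1 -1.1  0.6]
stud [0.5308442  0.06155342]
corners [[ 0.66157907  0.12188995]
 [ 0.62276536 -0.08970224]
 [ 0.44963645 -0.05246997]
 [ 0.49071288  0.15427506]] [0.55617344 0.0334982 ] [0.21512266 0.17708716 0.2107861 ] yaw -11.440936690881774 -10.39457181494248
corners [[ 0.66112455  0.11818943]
 [ 0.61794231 -0.08690287]
 [ 0.45820231 -0.05436587]
 [ 0.49857469  0.15486169]] [0.55896097 0.03294559] [0.20958902 0.16302001 0.21308707] yaw -12.119765009764507 -11.8899707628713
pad [ 0.51314222 -0.18167934] [ 0.51666147 -0.18242191]
-9 [ 0.52223699 -0.1807681 ]
-10 [ 0.5185027  -0.18014319]
-11 [ 0.51477988 -0.17945321]
-12 [ 0.51106967 -0.17869836]
-13 [ 0.5073732  -0.17787887]
```

Request:
servo_tool(targets=[{"slide":[1,-0.7,-0.5],"spin":0},{"slide":[4,-2.9,-1.5],"spin":0},{"slide":[8,-5.8,-2.5],"spin":0},{"slide":[12,-8.6,-3.5],"spin":0},{"slide":[16.5,-11.9,-4.5],"spin":-1},{"slide":[21,-15.1,-5],"spin":-1},{"slide":[25.5,-18.4,-5],"spin":-1},{"slide":[30,-21.6,-5],"spin":-1},{"slide":[34.5,-24.8,-5],"spin":-2},{"slide":[39,-28.1,-5],"spin":-2},{"slide":[43.5,-31.3,-5],"spin":-2.5},{"slide":[47.5,-34.2,-5],"spin":-2.5},{"slide":[51,-36.7,-5],"spin":-2.5},{"slide":[53.5,-38.5,-5],"spin":-2.5},{"slide":[54.9,-39.5,-5],"spin":-2.5},{"slide":[54.9,-39.5,-5],"spin":-2.5},{"slide":[54.9,-39.5,-5],"spin":-2.5}])

```text
t: 2.22
tcp_pos: [0.5841, 0.0364, 0.2813]
eef_rot: [180.0, 0.0, 26.6]
force: [0.5, 0.5, -0.8]
gripper_width: 1.0
```

```bash
python3 - <<'E'
from h import *
s,d=snap('wrist','w1'); print(s['t'],s['tcp_pos'],s['eef_rot'],s['joint_pos']); print({k:v for k,v in d.items() if k!='image'})
E
```

```text
2.225 [0.58414417 0.03637096 0.2812919 ] [1.79995207e+02 4.87314252e-02 2.65843147e+01] [-3.17964484e+00  1.70463149e+01  8.45060740e+01 -2.89347959e-02
  7.84875356e+01  6.02418232e+01]
{'fx': 419.2023682062394, 'fy': 419.2023682062394, 'cx': 321.6102334369128, 'cy': 241.77738223625408, 'tool_from_camera': array([[ 7.21689025e-04,  9.51174598e-01,  3.08652495e-01,
         7.95356127e-02],
       [ 9.99999567e-01, -8.67868241e-04,  3.36318399e-04,
         1.07543560e-03],
       [ 5.87767216e-04,  3.08652119e-01, -9.51174813e-01,
        -1.42070953e-01],
       [ 0.00000000e+00,  0.00000000e+00,  0.00000000e+00,
         1.00000000e+00]])}
```

View pics/w1.png

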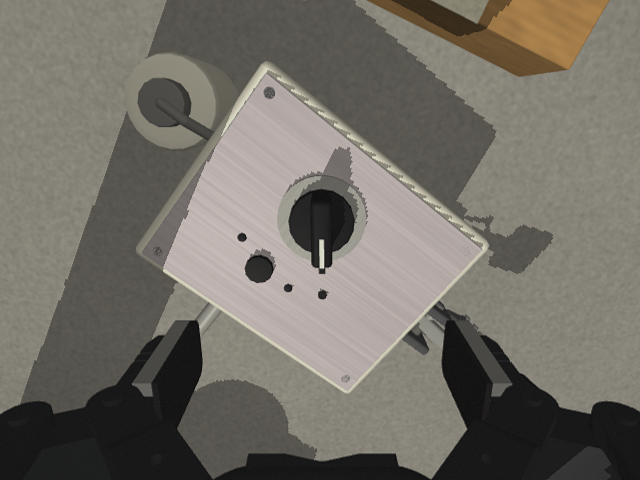

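The wrist view shows the bar upright in the image, lined up with the fingers. The pips are at (322,295), (288,288) and (242,237), and the stud is at (259,268). I'll refit the axis from these points.

```bash
python3 - <<'E'
from h import *
from scipy.optimize import least_squares
from scipy.spatial.transform import Rotation as Ro
d=np.load('pics/w1.npz'); T=np.eye(4); T[:3,:3]=Ro.from_euler('xyz',d['rot'],degrees=True).as_matrix(); T[:3,3]=d['tcp']
np.savez('pics/w1.npz',**{k:d[k] for k in d.files},pose=T@d['tool_from_camera'])
m=[(322,295),(288,288),(259,268),(242,237)]; zs=[.122,.122,.126,.122]; w=-np.array([0,.45,.9,1.35])
A=np.array([ray('w1',*c,z)[:2] for c,z in zip(m,zs)])
f=lambda q:(A-q[:2]-.062*np.c_[np.cos(q[2]+w),np.sin(q[2]+w)]).ravel()
r=least_squares(f,[.584,.036,3.6]); print('axis',r.x[:2],np.degrees(r.x[2]),(r.fun*1000).round(1),A)
a,b=ray('w1',322,270,.164)[:2],ray('w1',321,195,.164)[:2]; print(a,b,(a+b)/2,np.degrees(np.arctan2(*(b-a)[::-1])))
C=np.array([ray('w1',*c,.12)[:2] for c in [(267,65),(486,247),(346,390),(139,250)]]);c=C
print(C.mean(0),np.linalg.norm(np.diff(C,axis=0),axis=1),np.degrees(np.arctan2(*(c[0]+c[1]-c[2]-c[3])[::-1])), np.degrees(np.arctan2(*(c[0]+c[3]-c[1]-c[2])[::-1]))-90)
E
```

```text
axis [0.58441818 0.03467863] 206.52297636912158 [-0.1  0.2 -0.2 -0.1  0.9  0.1 -0.6 -0.2] [[0.52882241 0.00720929]
 [0.52225144 0.03373527]
 [0.52915782 0.0610428 ]
 [0.54463635 0.08254934]]
[0.56283207 0.02428917] [0.60779181 0.04754694] [0.58531194 0.03591805] 27.352615279199185
[0.55963207 0.03135437] [0.2068851  0.16672325 0.20515717] -11.930705360540028 -11.770405449016764
```

Request:
servo_tool(targets=[{"slide":[0,0.1,1],"spin":0},{"slide":[0,0.1,3],"spin":0},{"slide":[0,0.1,5.5],"spin":0},{"slide":[0,0.1,8],"spin":0},{"slide":[0,0.1,10],"spin":0},{"slide":[0,0.1,12],"spin":0},{"slide":[0,0.1,13.2],"spin":0},{"slide":[0,0.1,14.1],"spin":0},{"slide":[0,0.1,14.1],"spin":0},{"slide":[0,0.1,14.1],"spin":0}])

```text
t: 3.52
tcp_pos: [0.5858, 0.0362, 0.1409]
eef_rot: [180.0, -0.1, 26.6]
force: [0.4, -0.3, 0.3]
gripper_width: 1.0
```

Request:
servo_tool(targets=[{"slide":[0,0,0],"spin":0},{"slide":[0,0,0],"spin":0},{"slide":[0,0,0],"spin":0},{"slide":[0,0,0],"spin":0},{"slide":[0,0,0],"spin":0},{"slide":[0,0,0],"spin":0},{"slide":[0,0,0],"spin":0},{"slide":[0,0,0],"spin":0}], fingers=0)

```text
t: 4.53
tcp_pos: [0.585, 0.037, 0.1407]
eef_rot: [-179.9, -0.0, 26.6]
force: [-2.8, 3.7, 5.8]
gripper_width: 0.151
```

Request:
servo_tool(targets=[{"slide":[0,0,0],"spin":2},{"slide":[0,0,0],"spin":6},{"slide":[0,0,0],"spin":11},{"slide":[0,0,0],"spin":16},{"slide":[0,0,0],"spin":21},{"slide":[0,0,0],"spin":26},{"slide":[0,0,0],"spin":31},{"slide":[0,0,0],"spin":36},{"slide":[0,0,0],"spin":41},{"slide":[0,0,0],"spin":46},{"slide":[0,0,0],"spin":50},{"slide":[0,0,0],"spin":51.6},{"slide":[0,0,0],"spin":51.6},{"slide":[0,0,0],"spin":51.6},{"slide":[0,0,0],"spin":51.6}])

```text
t: 6.4
tcp_pos: [0.585, 0.035, 0.1407]
eef_rot: [179.9, -0.0, -25.0]
force: [-3.3, -3.4, 6.1]
gripper_width: 0.15
```

Request:
servo_tool(targets=[{"slide":[0,0,0],"spin":0},{"slide":[0,0,0],"spin":0},{"slide":[0,0,0],"spin":0},{"slide":[0,0,0],"spin":0},{"slide":[0,0,0],"spin":0},{"slide":[0,0,0],"spin":0}], fingers=100)

```text
t: 7.15
tcp_pos: [0.5853, 0.0363, 0.1403]
eef_rot: [-180.0, 0.0, -25.0]
force: [1.0, -0.3, -0.3]
gripper_width: 1.004
```

Request:
servo_tool(targets=[{"slide":[0,0,-1],"spin":0},{"slide":[0,0,-3],"spin":0},{"slide":[0,0,-6],"spin":0},{"slide":[0,0,-9],"spin":0},{"slide":[0,0,-11],"spin":0},{"slide":[0,0,-12],"spin":0},{"slide":[0,0,-12],"spin":0}])

```text
t: 8.02
tcp_pos: [0.5857, 0.0363, 0.2611]
eef_rot: [-180.0, -0.1, -25.0]
force: [1.1, 0.2, 0.9]
gripper_width: 0.998
```

```bash
python3 - <<'E'
from h import *
s,d=snap('wrist','w2'); print(s['t'],s['tcp_pos'],s['eef_rot'],s['joint_pos'])
E
```

```text
8.025 [0.5856535  0.03626765 0.26108018] [-1.79961693e+02 -7.62081799e-02 -2.49915261e+01] [-3.20434939e+00  1.79849548e+01  8.60435709e+01  7.51245119e-03
  7.58864917e+01  1.11785325e+02]
```

View pics/w2.png

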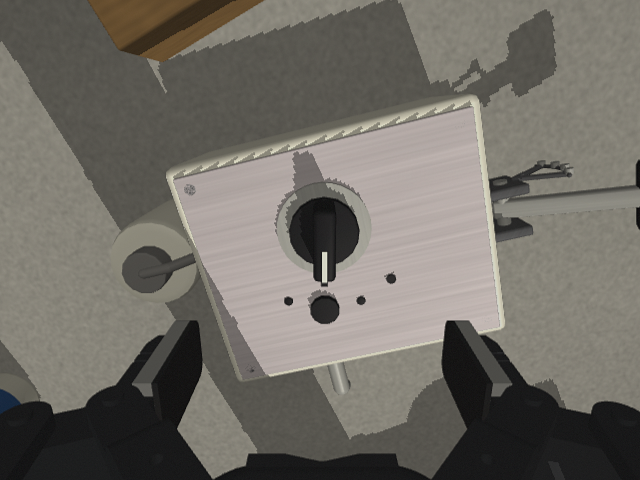

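The wrist view shows the white line pointing straight at the stud at (324,309), so the selector is set. Next I'll shut the fingers and move above the lever pad.

Request:
servo_tool(targets=[{"slide":[0.1,1,0],"spin":-1},{"slide":[0.4,3,0],"spin":-2},{"slide":[0.8,6,0],"spin":-4},{"slide":[1.2,9.5,0],"spin":-6},{"slide":[1.6,13,0],"spin":-8},{"slide":[2.1,16.5,0],"spin":-10},{"slide":[2.5,19.5,0],"spin":-12},{"slide":[2.8,22,0],"spin":-13.3},{"slide":[2.9,22.9,1],"spin":-13.3},{"slide":[2.9,22.9,3],"spin":-13.3},{"slide":[2.9,22.9,5.5],"spin":-13.3},{"slide":[2.9,22.9,7.5],"spin":-13.3},{"slide":[2.9,22.9,8.5],"spin":-13.3},{"slide":[2.9,22.9,8.5],"spin":-13.3},{"slide":[2.9,22.9,8.5],"spin":-13.3}], fingers=0)

```text
t: 9.95
tcp_pos: [0.5153, -0.1836, 0.1758]
eef_rot: [180.0, -0.1, -11.7]
force: [-0.2, -0.1, -0.3]
gripper_width: 0.0
```

```bash
python3 - <<'E'
from h import *
s,d=snap('wrist','w3'); print(s['t'],s['tcp_pos'],s['eef_rot'],s['joint_pos'],s['gripper_width'])
E
```

```text
9.95 [ 0.515294   -0.18363438  0.17582747] [ 1.79992899e+02 -5.26236876e-02 -1.16835963e+01] [-2.68548928e+01  1.95367153e+01  9.69644823e+01  7.73391099e-03
  6.34461545e+01  7.48252526e+01] 0.0003984098175118907
```

View pics/w3.png

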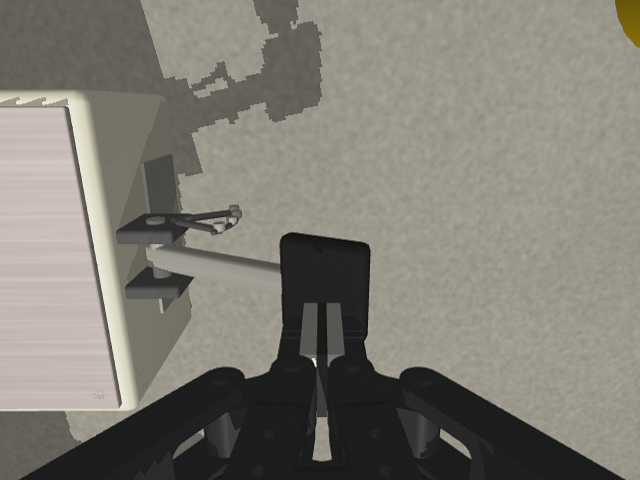

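The fingers are above the black pad, whose corners run from about (281,233) to (368,338). I'll check the centring by calculation.

```bash
python3 - <<'E'
from h import *
from scipy.spatial.transform import Rotation as Ro
d=np.load('pics/w3.npz'); T=np.eye(4); T[:3,:3]=Ro.from_euler('xyz',d['rot'],degrees=True).as_matrix(); T[:3,3]=d['tcp']
np.savez('pics/w3.npz',**{k:d[k] for k in d.files},pose=T@d['tool_from_camera'])
print('tcp px',proj('w3',d['tcp']),'pad px',proj('w3',[.515,-.181,.141]))
for p,z in [((284,235),.131),((369,243),.151),((367,338),.151),((282,330),.131)]:
  q=ray('w3',*p,z); print(q, (T[:3,:3].T@(q-T[:3,3])*1000).round(1))
E
```

```text
tcp px (np.float64(319.8018397643389), np.float64(326.5088398911572)) pad px (np.float64(314.7290154460743), np.float64(290.27061148744))
[ 0.54099903 -0.17167268  0.131     ] [ 22.7 -16.9  44.8]
[ 0.53602705 -0.20885909  0.151     ] [25.4 20.5 24.9]
[ 0.49160807 -0.2003926   0.151     ] [-19.8  21.2  24.8]
[ 0.49251268 -0.15924237  0.131     ] [-27.3 -19.3  44.8]
```

Request:
servo_tool(targets=[{"slide":[0,0,0.8],"spin":0},{"slide":[0,0,1.6],"spin":0},{"slide":[0,0,2.4],"spin":0},{"slide":[0,0,3.2],"spin":0},{"slide":[0,0,4],"spin":0},{"slide":[0,0,4.8],"spin":0},{"slide":[0,0,5.6],"spin":0},{"slide":[0,0,6.4],"spin":0},{"slide":[0,0,7.2],"spin":0},{"slide":[0,0,7.2],"spin":0}])

```text
t: 11.25
tcp_pos: [0.5155, -0.1848, 0.1035]
eef_rot: [179.9, -0.1, -11.7]
force: [-1.6, -4.1, 9.6]
gripper_width: -0.001
```

Request:
servo_tool(targets=[{"slide":[0,0,0.8],"spin":0},{"slide":[0,0,1.6],"spin":0},{"slide":[0,0,2.4],"spin":0},{"slide":[0,0,3.2],"spin":0},{"slide":[0,0,3.8],"spin":0},{"slide":[0,0,4.2],"spin":0},{"slide":[0,0,4.2],"spin":0},{"slide":[0,0,4.2],"spin":0}])

```text
t: 12.25
tcp_pos: [0.5156, -0.1835, 0.0615]
eef_rot: [-180.0, -0.1, -11.7]
force: [0.9, 0.3, 7.5]
gripper_width: 0.0
```

Request:
servo_tool(targets=[{"slide":[0,0,0.2],"spin":0},{"slide":[0,0,0.4],"spin":0},{"slide":[0,0,0.4],"spin":0}])

```text
t: 12.62
tcp_pos: [0.5155, -0.1835, 0.0575]
eef_rot: [-180.0, -0.1, -11.7]
force: [-0.4, 0.4, 8.8]
gripper_width: -0.0
```

Request:
servo_tool(targets=[{"slide":[0,0,0.2],"spin":0},{"slide":[0,0,0.3],"spin":0},{"slide":[0,0,0.3],"spin":0},{"slide":[0,0,0.3],"spin":0}])

```text
t: 13.12
tcp_pos: [0.5156, -0.1834, 0.0548]
eef_rot: [-180.0, -0.1, -11.7]
force: [0.6, 0.9, 10.9]
gripper_width: 0.0
```

```bash
python3 - <<'E'
from h import *
s,d=snap('scene','s2'); print(s['t'],s['tcp_pos'],s['force'])
print('pad3 px exp',[proj('s2',p) for p in ([.5136,-.186,.05],[.515,-.181,.141])])
a=cv2.resize(d['image'][150:270,190:350,::-1],(800,600),interpolation=cv2.INTER_CUBIC); cv2.imwrite('pics/s2c.png',a)
s,d=snap('wrist','w4')
E
```

```text
13.125 [ 0.5156171  -0.18339418  0.05484711] [ 0.61021424  0.86915769 10.86780106]
pad3 px exp [(np.float64(227.68468709287913), np.float64(226.66686288851594)), (np.float64(224.87118777351972), np.float64(205.92168383080488))]
```

View pics/s2c.png

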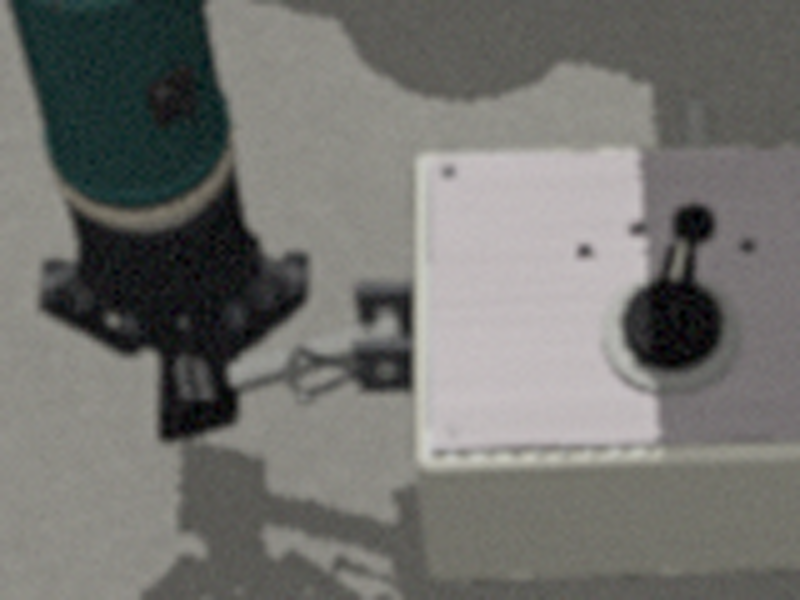

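View pics/w4.png

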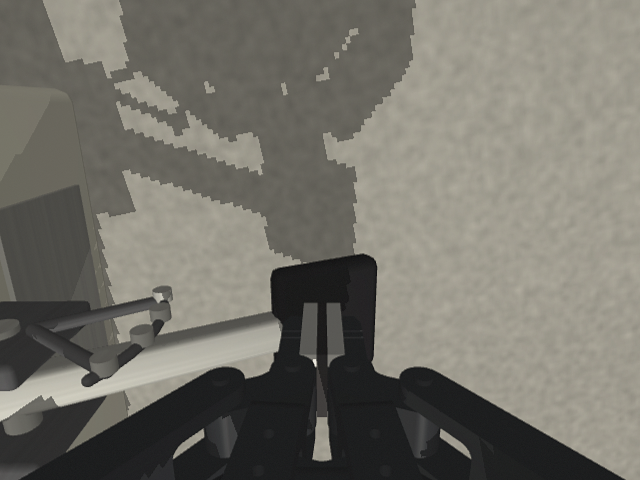

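The scene view shows the pointer on the stud and the pad pressed under the fingers. I'll press slightly deeper for margin, since the hard end comes only at 0.97.

Request:
servo_tool(targets=[{"slide":[0,0,0.1],"spin":0},{"slide":[0,0,0.15],"spin":0},{"slide":[0,0,0.15],"spin":0},{"slide":[0,0,0.15],"spin":0},{"slide":[0,0,0.15],"spin":0},{"slide":[0,0,0.15],"spin":0},{"slide":[0,0,0.15],"spin":0},{"slide":[0,0,0.15],"spin":0}])

```text
t: 14.22
tcp_pos: [0.5157, -0.1832, 0.0535]
eef_rot: [-180.0, -0.1, -11.7]
force: [-0.1, 3.3, 11.7]
gripper_width: -0.002
```

```bash
python3 - <<'E'
from h import *
from scipy.spatial.transform import Rotation as Ro
d=np.load('pics/w4.npz'); T=np.eye(4); T[:3,:3]=Ro.from_euler('xyz',d['rot'],degrees=True).as_matrix(); T[:3,3]=d['tcp']
np.savez('pics/w4.npz',**{k:d[k] for k in d.files},pose=T@d['tool_from_camera'])
t=np.radians(-11.7); ex=np.array([np.cos(t),np.sin(t),0]); ey=np.array([-np.sin(t),np.cos(t),0]); c=np.array([.5588,.0322,0])
for th in (.6,.75,.83,.9,.97):
  a=th-.45; L=lambda x,r,h:c+ex*x+ey*-(.125+r*np.cos(a)+h*np.sin(a))+np.array([0,0,.09-r*np.sin(a)+h*np.cos(a)])
  print(th,[np.round(proj('w4',L(.025,r,.006))) for r in(.083,.127)])
s=manip.get_state(); print(s['t'],s['tcp_pos'],s['force'],s['qd'].round(2))
E
```

```text
0.6 [array([279., 304.]), array([420., 295.])]
0.75 [array([277., 287.]), array([399., 272.])]
0.83 [array([274., 280.]), array([387., 263.])]
0.9 [array([270., 274.]), array([376., 255.])]
0.97 [array([266., 268.]), array([364., 249.])]
14.225 [ 0.51566553 -0.18319747  0.05350106] [-0.12945693  3.34262415 11.71013115] [ 0.03  0.05  0.04  0.07  0.02 -0.02]
```

The pad corners seen in the last wrist picture match a lever angle of about 0.90, and I've pressed 1.3 mm deeper since then. Handing in.

```bash
python3 -c "
from plant import manip
print(manip.close_job())"
```

```text
the job is handed in; nothing more can be done
None
```

I turned the selector to the large stud, pressed the lever to its third stop, and handed the job in at about 14.2 s with the closed fingers still holding the lever down.

- **Selector:** The stud marks the 0.90 stop. I gripped the bar, turned it 51.6° clockwise and let go. The wrist picture and a later scene picture, taken with the lever pressed, both show the pointer on the stud.
- **Lever:** The pad's corners in the wrist picture matched my model at about 0.90 rad. I then pressed 1.3 mm deeper, which I estimate brought it to about 0.92 rad. I took no picture after that. The last vertical force was 11.7 N, slightly above the quoted 8–10 N to hold, with no sharp rise that would suggest the hard end.
- **Bystanders:** I kept clear of the bottle, carton and tape roll and saw no sign of contact. I didn't measure their positions again at the end.

No check failed. The three camera estimates of the station's position agreed to about 3 mm.

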